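# Lock the pill crusher's suction foot at the back of the shelf

## Task

Push the pill crusher back along the shelf, without lifting it, until the whole back edge of its square foot rests against the wooden lip at the shelf's rear. Then flip the suction lever on the side of its foot from the front over to the back, so that it snaps into the locked position and stays there. Nothing is to be picked up, and the thermometer, egg timer and jar stay where they are.

Things in the scene. Friction and masses are not known exactly. Their poses are not given: they have to be found in the camera images.
- shelf: Fixed board of laminate flooring on round pegs, 200 mm deep (x, away from the robot), 800 mm long (y). Its upper face is 90 mm above this origin, which lies on the table under the board's middle. Along its back (+x) edge runs a wooden lip 18 mm high above the board; the lip's front face is 84 mm in +x from the origin. The shelf is turned up to 7 degrees about the vertical.
- lip_face (a point): Point on the foot of the lip's front face, in the middle of the shelf's length, at the level of the board's upper face; axes as the shelf's (+x into the lip, +y along it, z up).
- crusher: Loose steel pill crusher, 86 mm high, 0.7 to 1 kg; origin at the centre of its underside, on the board. Square suction foot 96 x 96 mm, side walls from 4 to 26 mm up, then a step 82 mm square to 32 mm; a round barrel 44 mm across to 62 mm, a screw cap 36 mm across to 86 mm. +x is its back. Starts turned up to 14 degrees against the shelf, mid back face 4 to 8 cm off the lip. Slides at 2.5 to 6 N.
- foot_back_left (a point): Point on the back (+x) face of the crusher's foot, 36 mm to the left (+y) of its middle, 12 mm above its underside.
- foot_back_right (a point): Point on the back (+x) face of the crusher's foot, 36 mm to the right (-y) of its middle, 12 mm above its underside.
- suction_lever (a joint): Over-centre lever of the foot, in rad: 0 = released, leaning forward (crusher's -x) 31.5 degrees from upright; 0.55 = upright, dead centre; 1.10 = locked, leaning back (+x) 31.5 degrees. A spring drives it from dead centre to the nearer stop: about 1.5 to 2 N at the tip moves it off its stop, less towards the centre. It turns about a level axle along the crusher's y.
- lever_axle (a point): The lever's axle at the middle of the lever's width: 54.5 mm to the right (-y) of the crusher's origin and 20 mm above the board; the lever swings in the upright plane through it, clear outside the foot's right (-y) side.
- lever_tip (a point): Middle of the lever near its free end, 62 mm from the axle (the end is at 64 mm). The lever is a flat steel arm 6 mm thick, 9 mm wide, with a black plastic sleeve 9 mm thick, 14 mm wide, 26 mm long at its end. Released, this point is 73 mm above the board and 32 mm in front of the axle.
- thermometer: Dial room thermometer, white square plastic frame 112 x 112 x 16 mm standing on a strut at the left (+y) end of the shelf, 115 mm high. Its origin is on the board under it. Must not be moved.
- timer: Green plastic egg timer with a turning knob, round, 64 mm across, 66 mm high, to the right (-y) of the crusher. Origin at the centre of its underside. Must not be moved.
- jar: Closed glass spice jar, 46 mm across, 92 mm high, to the right (-y) of the crusher; it and the timer may stand either way round. Origin at the centre of its underside. Must not be moved.
Things that resemble listed ones, but are neither listed nor needed, are in the scene too. Leave any purple look-alike of the crusher alone.

How it is judged (in metres and radians):
On the way, in this order (a step that is already met when the one before it is completed fails the run):
1. the crusher's foot rests with its whole back edge against the lip, the lever still released (x of each of foot_back_left, foot_back_right in the frame of shelf above 0.079 m and z of crusher in the frame of shelf between 0.086 and 0.094 m and angle between crusher's own z axis and vertical below 0.05 rad and value of joint suction_lever below 0.3 rad), for 0.2 s.
2. the lever has snapped over to locked (value of joint suction_lever above 1 rad), for 0.2 s.
At the end, for the whole second after the job is handed in: The lever is locked (joint above 1.0 of 1.10 rad); both points of the foot's back face are within 5 mm of the lip's front face; the crusher stands flat on the board (within 4 mm, tilt under 0.05 rad) and at rest (x of each of foot_back_left, foot_back_right in the frame of shelf above 0.079 m and z of crusher in the frame of shelf between 0.086 and 0.094 m and angle between crusher's own z axis and vertical below 0.05 rad and value of joint suction_lever above 1 rad and linear speed of crusher below 0.02 m/s); the robot touches nothing.
It fails at once if the crusher is lifted off the board (12 mm) or tipped (0.25 rad) (z of crusher in the frame of shelf above 0.102 m or angle between crusher's own z axis and vertical above 0.25 rad).
It fails at once if the lever is thrown past its centre while the crusher's foot is more than 10 mm from the lip (value of joint suction_lever above 0.62 rad and x of any of foot_back_left, foot_back_right in the frame of shelf below 0.074 m).
It fails at once if the thermometer is moved more than 12 mm or tipped (distance of thermometer from where it was at the start of the episode above 0.012 m or angle between thermometer's own z axis and vertical above 0.2 rad).
It fails at once if the timer is moved more than 12 mm or tipped (distance of timer from where it was at the start of the episode above 0.012 m or angle between timer's own z axis and vertical above 0.2 rad).
It fails at once if the jar is moved more than 12 mm or tipped (distance of jar from where it was at the start of the episode above 0.012 m or angle between jar's own z axis and vertical above 0.2 rad).
It also fails if it takes over 56 s, if anything falls off the work surface, if the arm or the gripper's body presses on something with over 40 N, if the wrist force passes 120 N, or if a joint passes its speed limit or range.

## Robot

A 6-joint arm with a two-finger parallel gripper is mounted at the origin on the work surface. World frame = base frame: x ahead of the robot, y to its left, z up, the work surface at z = 0. Lengths are in m, angles in degrees, forces in N, time in s.
With the tool pointing down it reaches from about 0.375 to 0.9 m from the base axis. Payload 3.1 kg.
Tool frame: the origin (TCP) lies midway between the tips of the shut fingers; the grasp point (between the pads) lies 19 mm behind it; z points along the fingers, y is the direction in which the jaws open and shut (so a half turn about z gives the same grasp; the last joint's range is limited). The gripper opens to 87 mm and grips with 3 to 60 N. Pads are 19 mm wide; open, the fingers measure 117 mm over their backs; the gripper's body (75 mm by 190 mm) begins 51 mm behind the grasp point.
Start: joints at [-85.457, 30.224, 82.088, -0, 67.689, -10.227], TCP at [0.159, -0.604, 0.183] pointing down, gripper open.
Joint ranges: [-176.69, 176.69], [-43.24, 126.21], [12.49, 139.97], [-82, 262], [0, 151.66], [-163.58, 163.58]. Speed limits (degrees/s): [159.86, 159.86, 180, 180, 180, 180].

## Interface

Orientations are given as a 3x3 rotation matrix whose columns are the frame's x, y, z axes.
In Python, from rig import status, vision, bot, models gives the robot as it stands.
- The arm moves only by the tool send_rows, never from a script. Its argument "moves" is a list of rows, each a list of 7 numbers: the shift along the tool's x, y, z in units of 25 mm (1.0 is 25 mm), then the turn, a rotation vector about the tool's x, y, z in units of 10 degrees (1.0 is 10 degrees), then the closure, from -1 (fully open) to 1 (shut), so that 0 is half open. In form: [[dx, dy, dz, rx, ry, rz, hand], ...]. A call has 1 to 12 rows; each row shifts and turns the commanded pose from where the row before left it, along the tool's axes as they then stand; what a row does not reach is not made up. A row lasts 1/8 s, in which the tool goes at most 62.5 mm and 10.7 degrees, less where a joint would pass 70% of its speed; a pose out of reach is approached as far as the arm can. A call is refused whole if a number of a shift passes 1 or a number of a turn 1, either way. A call with a gripper value outside its range is refused whole. The fingers move at their own pace and stop on an object; the grip force is fixed at half the most. Time passes only in rows, so rows that do not move let the fingers close. It gives the time, the measured TCP pose, the force and the opening at its end, in the units of the state.
- status.read_state(): the state, without advancing time (a new reading comes with each control period).
- vision.capture(name): name is "scene" or "top" or "wrist"; returns a dict with "img" (384x512x3 uint8, red, green, blue), "depth" (384x512 float32, m along the optical axis (not along the pixel's ray), 0 where there is no reading), "fx", "fy", "cx", "cy" (pixels), "distortion" ([k1, k2, p1, p2, k3] as OpenCV has them; the pictures are not rectified), "pose" (4x4, takes a point from camera to world coordinates); the wrist camera has in their place "hand_eye" (4x4, takes a point from camera to tool coordinates, whose origin is the TCP and whose axes are the flange's). Camera axes: x right, y up, looking along -z (the intrinsics and any distortion apply to the point x, -y, -z); pixel columns grow to the right and rows downward; lengths in m; the calibration is good to about 2 mm. A picture is of the moment at which its call begins: read the wrist's pose just before it.
- bot.hand_in(): hands the job in, once; it reports no verdict.
Trained networks look in the newest picture that a camera, given by its name, has taken for a name from the list of things; names that differ only in an ending like _2 or _b are one class to them, and where a whole thing is asked for, a point or a joint stands for the part that bears it (a point fixed in the world has none). Each returns a list of dicts, best first, with "confidence" (0 to 1); they miss things now and then, are a little off and sometimes report something else, mostly with a low value. They report only what shows in the picture. A call takes as long as a camera call. They do not tell look-alikes from the thing itself.
- models.masks_of(camera, name): "mask" (384x512 bool, what is visible of it) and "extent" ([left, top, right, bottom] in pixels, round what is visible of it).
- models.landmark_of(camera, name): "point" ([column, row] in pixels: a listed point, or the origin of a listed thing).
The state is a dict: "time_s": time; "joint_positions": joint angles; "qvel": joint speeds; "tau": joint torques, N m; "position": TCP position; "tcp_rot": TCP orientation; "force": force on the tool from outside, world axes, zero at the start; "moment": the same for the moment, N m; "opening": opening from 0.0 (shut) to 1.0 (fully open).
Only numpy, scipy, OpenCV 4.12 (cv2) and the standard library are available. Lean on these libraries where they do the work, as an engineer would, in place of code of your own. Each camera call takes 0.05 s, during which the arm holds its last target.

## Working session

There is one attempt and no reset: what is moved stays moved. The work goes in short steps, Python scripts to look and compute and a tool call to move; the robot and the scene stay as the last step left them, time stands still between calls to the robot, and variables do not carry over. Pictures are saved under pics/ and viewed, and the job is handed in when it is done.

Besides the shell and the picture viewer there is one more tool, called after "Request:" in YAML: its name, and indented under it one key for each argument. send_rows: Moves the arm, as the interface text tells. Its arguments: {"type":"object","properties":{"moves":{"type":"array"}},"required":["moves"]}

```bash
mkdir -p pics; ls; cat > h.py <<'E'
import numpy as np, cv2
from rig import status, vision, bot, models
def save(c,n): cv2.imwrite('pics/'+n,c['img'][:,:,::-1])
E
python3 - <<'E'
from h import *
s=status.read_state(); print(s)
for n in ['scene','top','wrist']:
    c=vision.capture(n); save(c,n+'0.png')
    print(n,c['fx'],c['fy'],c['cx'],c['cy'],c['distortion'],c.get('pose',c.get('hand_eye')))
E
```

```text
pics
{'time_s': 0.0, 'joint_positions': array([-8.54563720e+01,  3.02788578e+01,  8.21564313e+01, -2.19316281e-03,
        6.76875548e+01, -1.02255347e+01]), 'qvel': array([-0.02494058,  0.0681382 , -0.03094002,  0.02075808,  0.01794861,
       -0.04871921]), 'tau': array([-1.21664165e-03, -4.40044641e+01, -1.76591778e+01,  6.31459057e-02,
        5.80143509e-02, -1.50438709e-04]), 'position': array([ 0.1592982 , -0.60352045,  0.18217262]), 'tcp_rot': array([[ 9.66957054e-01,  2.54939235e-01, -2.05146598e-04],
       [ 2.54939083e-01, -9.66954760e-01,  2.13448416e-03],
       [ 3.45796280e-04, -2.11625440e-03, -9.99997701e-01]]), 'force': array([-0.14716421,  0.57464972,  0.60617823]), 'moment': array([ 0.028627  , -0.02148946,  0.02961108]), 'opening': 0.99987047803916}
scene 420.46032622789795 420.46032622789795 250.32922405432424 196.49328804980837 [-0.13083566  0.          0.          0.          0.        ] [[-0.21025278 -0.83299503  0.51177441  1.15436833]
 [ 0.97761577 -0.17495044  0.1168749   0.13137195]
 [-0.00782105  0.524892    0.8511329   1.0618489 ]
 [ 0.          0.          0.          1.        ]]
top 446.2339758627307 446.2339758627307 263.23916596775854 187.8202389107564 [-0.02402364  0.          0.          0.          0.        ] [[ 0.01151606  0.99442553 -0.10481054  0.49521836]
 [-0.99992629  0.0110492  -0.00503385 -0.01552075]
 [-0.00384771  0.10486078  0.99447947  1.22165476]
 [ 0.          0.          0.          1.        ]]
wrist 337.93542153598025 337.93542153598025 261.0898505748248 188.7060934482144 [-0.03169871  0.          0.          0.          0.        ] [[ 2.70459901e-04  9.59536808e-01  2.81583098e-01  7.64448001e-02]
 [ 9.99999961e-01 -2.41548331e-04 -1.37385293e-04  1.03051171e-03]
 [-6.38103184e-05  2.81583124e-01 -9.59536836e-01 -2.00384930e-01]
 [ 0.00000000e+00  0.00000000e+00  0.00000000e+00  1.00000000e+00]]
```

View pics/scene0.png

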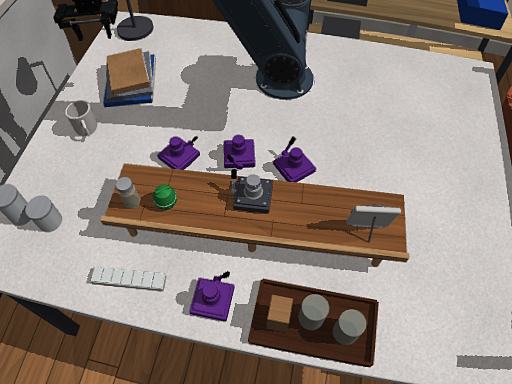

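View pics/top0.png

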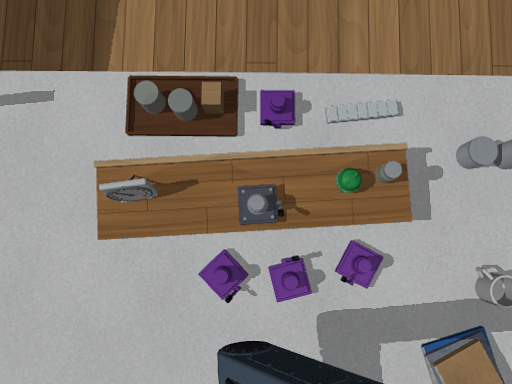

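```bash
python3 - <<'E'
from h import *
for n in ['scene','top']:
    c=vision.capture(n)
    for t in ['crusher','timer','jar','thermometer','shelf','lip_face','foot_back_left','foot_back_right','lever_axle','lever_tip']:
        print(n,t,[(np.round(d['point'],1),round(d['confidence'],2)) for d in models.landmark_of(n,t)])
E
```

```text
scene crusher [(array([294.8, 169.6]), 0.96), (array([240.1, 152.9]), 0.83), (array([251.2, 198.3]), 0.61), (array([210.5, 301.3]), 0.61)]
scene timer [(array([165.7, 201.6]), 0.73), (array([261.5, 211.5]), 0.34)]
scene jar [(array([134.4, 202.4]), 0.66)]
scene thermometer [(array([369. , 225.1]), 0.64)]
scene shelf [(array([250.7, 225.7]), 0.74)]
scene lip_face [(array([247.6, 239.2]), 0.85), (array([234.4, 168.2]), 0.15)]
scene foot_back_left [(array([189.3, 306.4]), 0.97), (array([253. , 142.9]), 0.93), (array([262.4, 211.1]), 0.9), (array([287.5, 179.2]), 0.85), (array([157.4, 155.6]), 0.81)]
scene foot_back_right [(array([172.7, 140.1]), 0.97), (array([199.9, 285.9]), 0.96), (array([253.7, 165.3]), 0.81), (array([274. , 163.2]), 0.63)]
scene lever_axle [(array([193.9, 146.1]), 0.81), (array([237. , 166.1]), 0.78), (array([219.4, 276.1]), 0.69), (array([233.4, 190.6]), 0.61), (array([284., 151.]), 0.6), (array([235.5, 211.4]), 0.6)]
scene lever_tip [(array([232.3, 170.6]), 0.69), (array([195.5, 134.8]), 0.62), (array([291.1, 134.1]), 0.43), (array([230.9, 273.5]), 0.41), (array([
[... 428 characters left out ...]
(array([378.2, 259. ]), 0.9), (array([227.6, 254.2]), 0.89), (array([258.8, 205.2]), 0.69), (array([273.8, 294.9]), 0.68), (array([243.2, 186.9]), 0.64), (array([295.6,  97.4]), 0.59)]
top foot_back_right [(array([369.2, 285.5]), 0.91), (array([267.8, 274.3]), 0.84), (array([293.4, 118.5]), 0.81), (array([246.9, 272. ]), 0.7), (array([269.8, 183.2]), 0.64)]
top lever_axle [(array([350.1, 283.9]), 0.96), (array([235.2, 286.1]), 0.94), (array([275.5, 202. ]), 0.79), (array([277.9, 123.3]), 0.76), (array([286.2, 262.3]), 0.64)]
top lever_tip [(array([297.4, 256.5]), 0.58), (array([282.2, 215.6]), 0.51), (array([341.6, 278. ]), 0.51), (array([261. , 120.7]), 0.48), (array([225.2, 299.1]), 0.45)]
```

The top view shows the grey crusher at (258,204). Its lever lies on the right at about (281,210), leaning forward. The timer is at (349,180), the jar at (391,172), and purple look-alikes stand in front of and behind the shelf. Next I measure the geometry from depth.

```bash
cat >> h.py <<'E'
def K(c): return np.array([[c['fx'],0,c['cx']],[0,c['fy'],c['cy']],[0,0,1]]),np.array(c['distortion'])
def rays(c,px):
    k,d=K(c); u=cv2.undistortPoints(np.array(px,float).reshape(-1,1,2),k,d).reshape(-1,2)
    return np.c_[u[:,0],-u[:,1],-np.ones(len(u))]
def T(c,s=None):
    if 'pose' in c: return np.array(c['pose'])
    M=np.eye(4); M[:3,:3]=s['tcp_rot']; M[:3,3]=s['position']; return M@np.array(c['hand_eye'])
def atz(c,px,z,s=None):
    M=T(c,s); r=rays(c,px)@M[:3,:3].T; o=M[:3,3]
    return o+r*((z-o[2])/r[:,2])[:,None]
def cloud(c,s=None):
    M=T(c,s); v,u=np.mgrid[:384,:512]; r=rays(c,np.c_[u.ravel(),v.ravel()])
    P=r*c['depth'].ravel()[:,None]; P=P@M[:3,:3].T+M[:3,3]
    P[c['depth'].ravel()<=0]=np.nan
    return P.reshape(384,512,3)
def proj(c,P,s=None):
    M=np.linalg.inv(T(c,s)); p=np.atleast_2d(P)@M[:3,:3].T+M[:3,3]; k,d=K(c)
    p=p*[1,-1,-1]; return cv2.projectPoints(p,np.zeros(3),np.zeros(3),k,d)[0].reshape(-1,2)
E
python3 - <<'E'
from h import *
c=vision.capture('top'); P=cloud(c)
for n,u,v in [('board',200,210),('board',330,210),('board',200,170),('lip',180,156),('lip',330,149),('step',243,190),('cap',257,203),('barrel',268,203),('timer',349,180),('jar',391,171),('table',300,330),('sleeve',281,212),('th',125,184)]:
    print(n,P[v,u].round(4))
# column profile through lip
for u in (180,330):
    print([ (v,*P[v,u].round(3)[[0,2]]) for v in range(145,170,1)])
for z,px in [(.09,[(97,239),(411,222)]),(.108,[(95,162),(407,146)]),(.122,[(238,187),(274,185),(277,221),(240,224)])]:
    print(z,atz(c,px,z).round(4))
big=cv2.resize(c['img'][140:240,220:420,::-1],None,fx=4,fy=4,interpolation=cv2.INTER_CUBIC); cv2.imwrite('pics/topz.png',big)
c=vision.capture('scene')
big=cv2.resize(c['img'][150:260,100:300,::-1],None,fx=4,fy=4,interpolation=cv2.INTER_CUBIC); cv2.imwrite('pics/scz.png',big)
E
```

```text
board [0.5562 0.1506 0.087 ]
board [ 0.5597 -0.1795  0.0921]
board [0.6588 0.153  0.0889]
lip [0.6916 0.2022 0.1063]
lip [ 0.7136 -0.178   0.1068]
step [0.605  0.0401 0.1231]
cap [0.5694 0.004  0.1759]
barrel [ 0.5737 -0.0222  0.1203]
timer [ 0.6292 -0.2169  0.1524]
jar [ 0.6477 -0.31    0.184 ]
table [ 0.2439 -0.1117  0.002 ]
sleeve [ 0.5496 -0.053   0.1625]
th [0.608  0.3088 0.202 ]
[(145, np.float64(0.742), np.float64(-0.001)), (146, np.float64(0.738), np.float64(0.001)), (147, np.float64(0.736), np.float64(-0.003)), (148, np.float64(0.733), np.float64(-0.003)), (149, np.float64(0.731), np.float64(-0.004)), (150, np.float64(0.728), np.float64(-0.004)), (151, np.float64(0.724), np.float64(0.0)), (152, np.float64(0.722), np.float64(-0.001)), (153, np.float64(0.719), np.float64(-0.001)), (154, np.float64(0.715), np.float64(0.003)), (155, np.float64(0.713), np.float64(0.002)), (156, np.float64(0.692), np.float64(0.106)), (157, np.float64(0.69), np.float64(0.102)), (158, np.float64(0.686), np.float64(0.109)), (159, np.float64(0.684), np.float64(0.107)), (160, np.float64(0.681), np.floa
[... 1069 characters left out ...]
oat64(0.093)), (160, np.float64(0.689), np.float64(0.088)), (161, np.float64(0.685), np.float64(0.092)), (162, np.float64(0.683), np.float64(0.088)), (163, np.float64(0.681), np.float64(0.089)), (164, np.float64(0.678), np.float64(0.086)), (165, np.float64(0.675), np.float64(0.088)), (166, np.float64(0.673), np.float64(0.087)), (167, np.float64(0.671), np.float64(0.086)), (168, np.float64(0.668), np.float64(0.089)), (169, np.float64(0.664), np.float64(0.093))]
0.09 [[ 0.4795  0.4097  0.09  ]
 [ 0.5316 -0.3851  0.09  ]]
0.108 [[ 0.6737  0.4178  0.108 ]
 [ 0.7234 -0.3735  0.108 ]]
0.122 [[ 0.6125  0.0526  0.122 ]
 [ 0.6184 -0.0366  0.122 ]
 [ 0.5295 -0.0447  0.122 ]
 [ 0.5211  0.0461  0.122 ]]
```

View pics/topz.png

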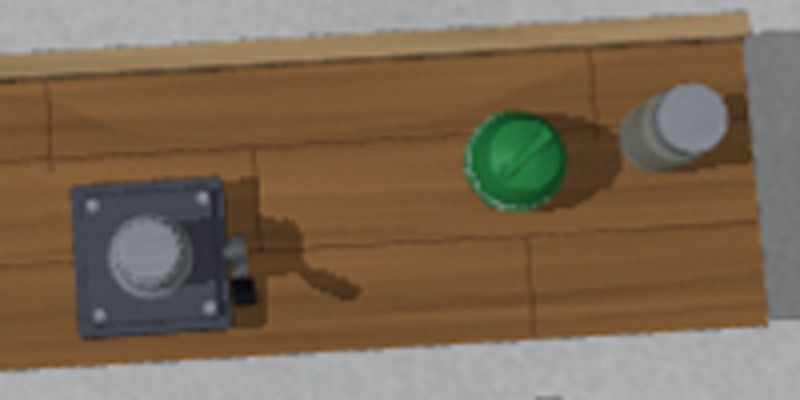

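View pics/scz.png

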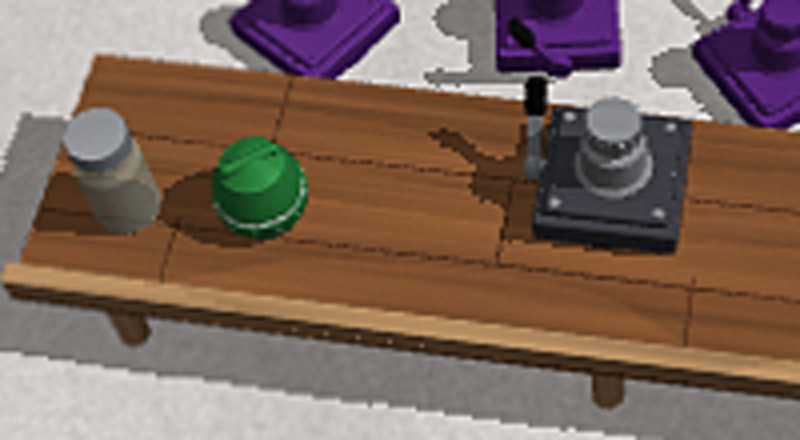

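Request:
send_rows:
  moves:
    - [0.5, 0, -1, 0, 0, 0.275, 0]
    - [0.5, 0, -1, 0, 0, 0.275, 0]
    - [0.5, 0, -1, 0, 0, 0.275, 0]
    - [0.5, 0, -1, 0, 0, 0.275, 0]
    - [1, -1, 0, 0, 0, 0, 0]
    - [1, -1, 0, 0, 0, 0, 0]
    - [1, -1, 0, 0, 0, 0, 0]
    - [1, -1, 0, 0, 0, 0, 0]
    - [1, -1, 0, 0, 0, 0, 0]
    - [1, -1, 0, 0, 0, 0, 0]
    - [1, -1, 0, 0, 0, 0, 0]
    - [1, -1, 0, 0, 0, 0, 0]

```text
time_s: 2.85
position: [0.3955, -0.3814, 0.2833]
tcp_rot: [[0.998, 0.066, 0.0], [0.066, -0.998, -0.0], [0.0, 0.0, -1.0]]
force: [0.5, 0.5, -0.0]
opening: 0.498
```

Request:
send_rows:
  moves:
    - [1, -1, 0, 0, 0, 0, 0]
    - [1, -1, 0, 0, 0, 0, 0]
    - [1, -1, 0, 0, 0, 0, 0]
    - [0.8, -1, 0, 0, 0, 0, 0]
    - [0, -1, 0, 0, 0, 0, 0]
    - [0, -1, 0, 0, 0, 0, 0]
    - [0, -1, 0, 0, 0, 0, 0]
    - [0, -1, 0, 0, 0, 0, 0]
    - [0, -1, 0, 0, 0, 0, 0]
    - [0, -1, 0, 0, 0, 0, 0]
    - [0, -1, 0, 0, 0, 0, 0]
    - [0, -1, 0, 0, 0, 0, 0]

```text
time_s: 4.35
position: [0.4691, -0.0755, 0.2833]
tcp_rot: [[0.998, 0.065, 0.0], [0.065, -0.998, -0.0], [0.0, 0.0, -1.0]]
force: [-0.5, 0.5, -0.0]
opening: 0.497
```

Request:
send_rows:
  moves:
    - [0, -1, 0, 0, 0, 0, 0]
    - [0, -1, 0, 0, 0, 0, 0]
    - [0, -1, 0, 0, 0, 0, 0]
    - [0, 0, 0, 0, 0, 0, 0]
    - [0, 0, 0, 0, 0, 0, 0]

```text
time_s: 4.97
position: [0.4648, -0.0023, 0.2833]
tcp_rot: [[0.998, 0.066, 0.0], [0.066, -0.998, -0.001], [0.0, 0.001, -1.0]]
force: [0.2, 0.2, 0.7]
opening: 0.499
```

```bash
python3 - <<'E'
from h import *
s=status.read_state(); c=vision.capture('wrist'); save(c,'w1.png')
print(s['time_s'],s['position'],s['tcp_rot'].round(3),s['force'],s['opening'])
np.savez('w1.npz',**{k:c[k] for k in c},position=s['position'],tcp_rot=s['tcp_rot'])
for t in ['foot_back_left','foot_back_right','lever_axle','lever_tip']:
    print(t,[(np.round(d['point'],1),round(d['confidence'],2)) for d in models.landmark_of('wrist',t)])
E
```

```text
4.975 [ 0.46478138 -0.00225062  0.28332715] [[ 0.998  0.066  0.   ]
 [ 0.066 -0.998 -0.001]
 [ 0.     0.001 -1.   ]] [0.17865926 0.1696716  0.66413298] 0.4989882817666101
foot_back_left [(array([226.5,  12.7]), 0.97), (array([279.1, 235.6]), 0.87), (array([476.9, 185.5]), 0.63), (array([199.9, 153. ]), 0.57)]
foot_back_right [(array([232.9, 191.5]), 0.82), (array([296.9,  14.1]), 0.68), (array([271.9, 196.8]), 0.56), (array([311. ,  63.1]), 0.48)]
lever_axle [(array([218.1, 223.7]), 0.83), (array([315.6,  63.4]), 0.81), (array([415.7, 221.7]), 0.75)]
lever_tip [(array([318.9,  94.3]), 0.9), (array([417.8, 226. ]), 0.62)]
```

View pics/w1.png

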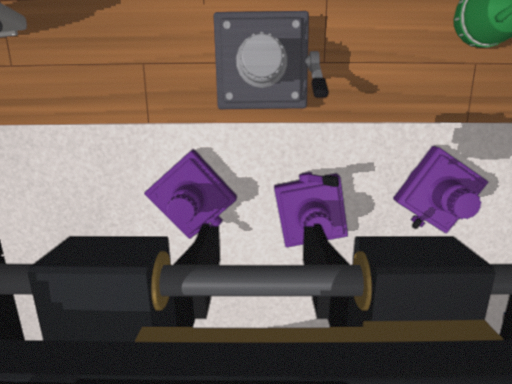

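The wrist view shows the crusher foot with corners at about (215,13), (308,12), (217,107) and (307,107), and the lever at (318,80). The shelf's front edge is at row 123. I refine these positions by sub-pixel zoom.

```bash
python3 - <<'E'
from h import *
d=dict(np.load('w1.npz')); s=d
big=cv2.resize(d['img'][0:130,200:340,::-1],None,fx=5,fy=5,interpolation=cv2.INTER_CUBIC); cv2.imwrite('pics/w1z.png',big[:600])
x=np.array([1,0]);
print(atz(d,[(215,13),(308,12),(307,107),(217,107)],.116,s).round(4))
print(atz(d,[(20,123),(500,124)],.09,s).round(4))
P=cloud(d,s)
for u,v in [(225,60),(245,100),(225,100),(262,55),(319,88),(100,100)]: print(u,v,P[v,u].round(4))
E
```

```text
[[ 0.612   0.0519  0.116 ]
 [ 0.619  -0.04    0.116 ]
 [ 0.5272 -0.0483  0.116 ]
 [ 0.5208  0.047   0.116 ]]
[[ 0.4874  0.28    0.09  ]
 [ 0.5233 -0.2799  0.09  ]]
225 60 [0.5681 0.0398 0.121 ]
245 100 [0.5301 0.0175 0.1202]
225 100 [0.5287 0.0384 0.1201]
262 55 [nan nan nan]
319 88 [ 0.5466 -0.0514  0.1616]
100 100 [0.5189 0.184  0.0889]
```

View pics/w1z.png

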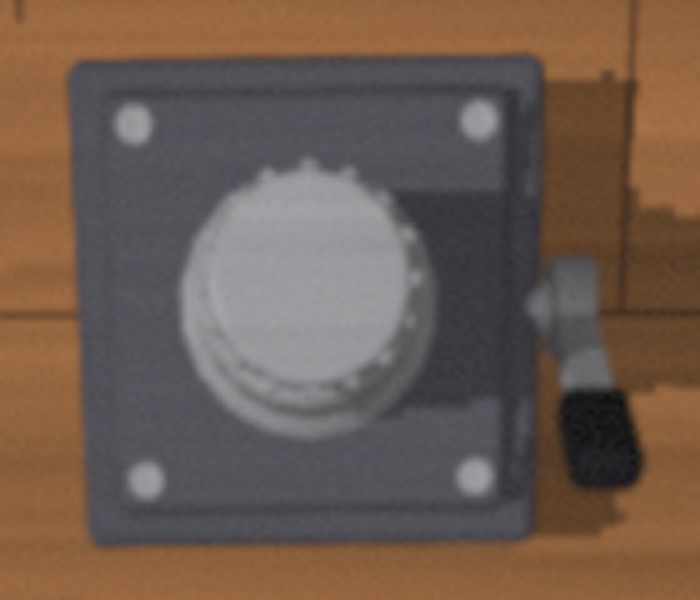

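Request:
send_rows:
  moves:
    - [0.8, 0, 0, 0, 0.5, 0, 0]
    - [0, 0, 0, 0, 0.5, 0, 0]
    - [-0.176, 0, 0.997, 0, 0, 0, 0]
    - [-0.176, 0, 0.997, 0, 0, 0, 0]
    - [-0.176, 0, 0.997, 0, 0, 0, 0]
    - [-0.176, 0, 0.997, 0, 0, 0, 0]
    - [-0.176, 0, 0.997, 0, 0, 0, 0]
    - [-0.088, 0, 0.5, 0, 0, 0, 0]
    - [0, 0, 0, 0, 0, 0, 0]

```text
time_s: 6.35
position: [0.4845, -0.0008, 0.1432]
tcp_rot: [[0.983, 0.065, 0.172], [0.064, -0.998, 0.012], [0.172, -0.001, -0.985]]
force: [0.4, 0.4, 0.7]
opening: 0.495
```

```bash
python3 - <<'E'
from h import *
s=status.read_state(); c=vision.capture('scene'); print(s['position'],s['force'])
cv2.imwrite('pics/s2.png',cv2.resize(c['img'][100:260,150:350,::-1],None,fx=4,fy=4-.25,interpolation=cv2.INTER_CUBIC))
E
```

```text
[ 0.4845426  -0.00076516  0.14324959] [0.37697344 0.39607488 0.7188574 ]
```

View pics/s2.png

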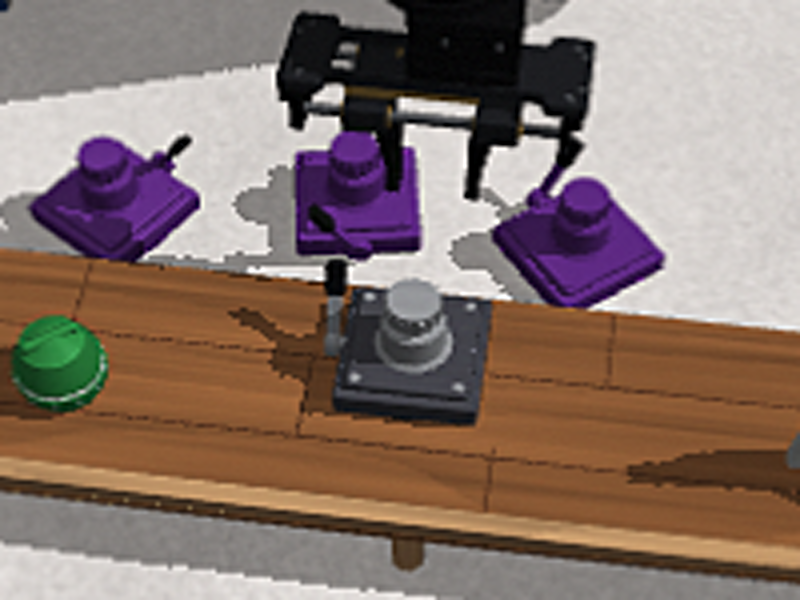

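Request:
send_rows:
  moves:
    - [-0.13, 0, 0.734, 0, 0, 0, 0]
    - [-0.13, 0, 0.734, 0, 0, 0, 0]
    - [0, 0, 0, 0, 0, 0, 0]
    - [0.394, 0, 0.07, 0, 0, 0, 0]
    - [0.394, 0, 0.07, 0, 0, 0, 0]
    - [0.197, 0, 0.035, 0, 0, 0, 0]
    - [0.197, 0, 0.035, 0, 0, 0, 0]
    - [0.197, 0, 0.035, 0, 0, 0, 0]
    - [0.197, 0, 0.035, 0, 0, 0, 0]
    - [0, 0, 0, 0, 0, 0, 0]

```text
time_s: 7.65
position: [0.5253, 0.002, 0.1066]
tcp_rot: [[0.983, 0.066, 0.174], [0.065, -0.998, 0.011], [0.174, 0.0, -0.985]]
force: [0.1, -0.4, -0.1]
opening: 0.499
```

```bash
python3 - <<'E'
from h import *
s=status.read_state(); c=vision.capture('scene'); print(s['position'],s['force'])
cv2.imwrite('pics/s3.png',cv2.resize(c['img'][100:260,150:350,::-1],None,fx=4,fy=4-.25,interpolation=cv2.INTER_CUBIC))
E
```

```text
[0.52525988 0.00195515 0.10657722] [ 0.12130998 -0.43344048 -0.13575724]
```

View pics/s3.png

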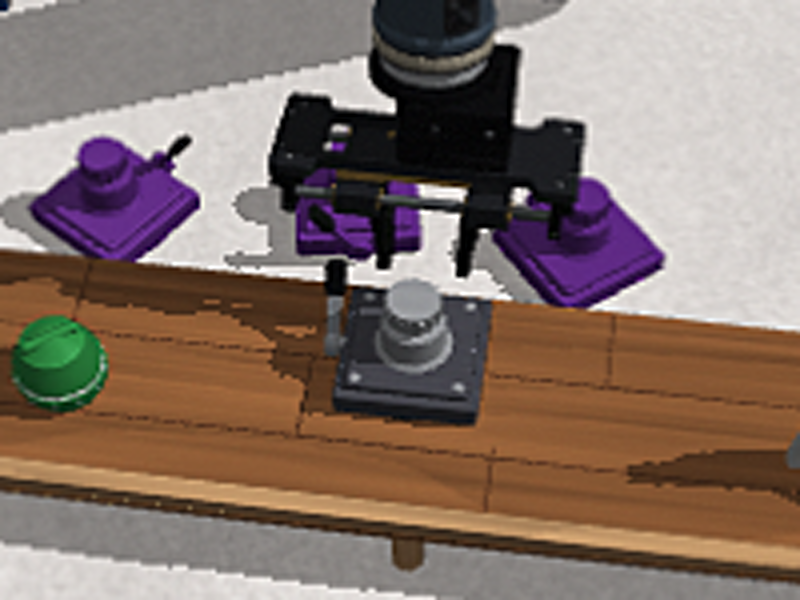

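```bash
python3 - <<'E'
from h import *
s=status.read_state(); c=vision.capture('scene')
R=s['tcp_rot'];p=s['position']
Q=[p+R@[a,b,0] for a in(0,.0095) for b in(-.029,.029)]
Q+=[[.5208,.047,.116],[.5272,-.0483,.116],[.619,-.04,.116],[.612,.052,.116]]
q=proj(c,Q); print(((q-[150,100])*[4,3.75]).round(0))
c=vision.capture('wrist'); save(c,'w3.png')
E
```

```text
[[463. 304.]
 [379. 295.]
 [461. 313.]
 [377. 304.]
 [487. 298.]
 [348. 283.]
 [329. 391.]
 [469. 406.]]
```

View pics/w3.png

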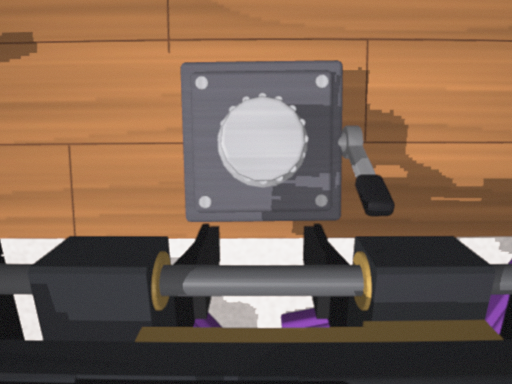

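```bash
python3 - <<'E'
from h import *
s=status.read_state(); R=s['tcp_rot'];p=s['position']
Q=[p+R@[a,b,0] for a in(0,.0095) for b in(-.0218,.0218,-.0365,.0365)]
w=vision.capture('wrist'); print(proj(w,Q,s).round(0).tolist())
c=vision.capture('scene'); q=proj(c,Q)
im=cv2.resize(c['img'][145:215,210:290,::-1],None,fx=8,fy=8,interpolation=cv2.INTER_CUBIC)
for u,v in (q-[210,145])*8: cv2.circle(im,(int(u),int(v)),3,(0,0,255),-1)
cv2.imwrite('pics/s3z.png',im)
P=cloud(c)
for v in range(155,184,2): print(v,P[v,246].round(3),P[v,265].round(3))
E
```

```text
[[225.0, 215.0], [294.0, 215.0], [202.0, 215.0], [317.0, 215.0], [224.0, 201.0], [294.0, 201.0], [201.0, 201.0], [318.0, 201.0]]
155 [ 0.515 -0.024  0.199] [0.532 0.028 0.234]
157 [ 0.52  -0.023  0.197] [0.508 0.024 0.195]
159 [ 0.521 -0.023  0.189] [0.516 0.026 0.197]
161 [ 0.522 -0.023  0.182] [0.52  0.026 0.193]
163 [ 0.524 -0.023  0.177] [0.521 0.027 0.186]
165 [ 0.526 -0.022  0.17 ] [0.521 0.027 0.177]
167 [ 0.528 -0.022  0.164] [0.52  0.027 0.167]
169 [ 0.528 -0.022  0.155] [0.523 0.028 0.163]
171 [ 0.43  -0.047  0.002] [0.524 0.028 0.156]
173 [ 0.437 -0.045  0.002] [0.527 0.029 0.15 ]
175 [ 0.445 -0.043  0.004] [0.432 0.014 0.002]
177 [ 0.528 -0.023  0.117] [0.441 0.015 0.004]
179 [ 0.572 -0.012  0.174] [0.524 0.029 0.117]
181 [ 0.577 -0.011  0.173] [0.534 0.031 0.123]
183 [ 0.578 -0.011  0.165] [0.54  0.032 0.123]
```

View pics/s3z.png

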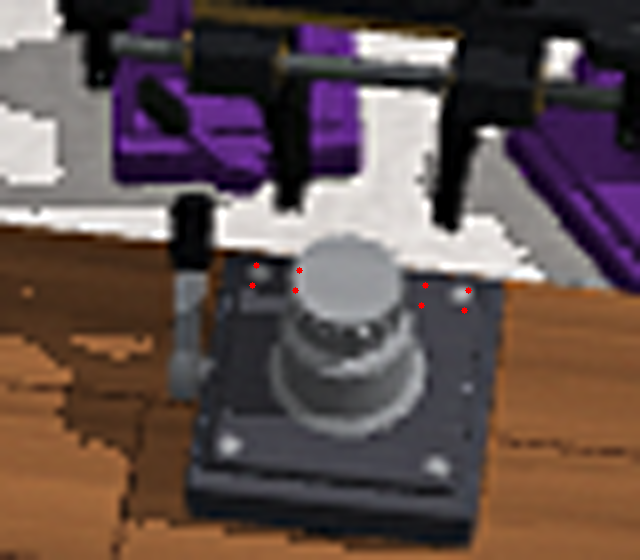

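The measured TCP z (0.107) disagrees with the scene camera. Scene depth puts the visible fingertips at z≈0.15, and nothing has been touched. I'll shut the fingers and check whether the tip height depends on opening.

Request:
send_rows:
  moves:
    - [-0.394, 0, -0.07, 0, 0, 0, 1]
    - [0, 0, 0, 0, 0, 0, 1]
    - [0, 0, 0, 0, 0, 0, 1]
    - [0, 0, 0, 0, 0, 0, 1]
    - [0, 0, 0, 0, 0, 0, 1]

```text
time_s: 8.52
position: [0.515, 0.0013, 0.1066]
tcp_rot: [[0.983, 0.066, 0.174], [0.065, -0.998, 0.011], [0.174, 0.0, -0.985]]
force: [0.5, -0.3, -0.1]
opening: 0.043
```

```bash
python3 - <<'E'
from h import *
s=status.read_state(); R=s['tcp_rot'];p=s['position']; print(p,s['opening'])
w=vision.capture('wrist'); c=vision.capture('scene');save(w,'w4.png')
Q=[p,p-R@[0,0,.04]]; print(proj(w,Q,s).round(0).tolist()); q=proj(c,Q)
im=cv2.resize(c['img'][145:215,210:290,::-1],None,fx=8,fy=8,interpolation=cv2.INTER_CUBIC)
for u,v in (q-[210,145])*8: cv2.circle(im,(int(u),int(v)),3,(0,0,255),-1)
cv2.imwrite('pics/s4z.png',im)
P=cloud(c)
for v in range(150,184,2): print(v,P[v,252].round(3),P[v,255].round(3),P[v,258].round(3))
P=cloud(w,s)
for v in range(200,270,5): print(v,P[v,250].round(3),P[v,262].round(3),P[v,274].round(3))
E
```

```text
[0.51504497 0.00131119 0.10663345] 0.042909667638712276
[[259.0, 215.0], [259.0, 243.0]]
150 [ 0.53  -0.005  0.243] [0.521 0.    0.233] [0.528 0.009 0.245]
152 [ 0.531 -0.005  0.237] [ 0.498 -0.004  0.195] [0.529 0.01  0.238]
154 [ 0.532 -0.005  0.23 ] [ 0.506 -0.003  0.197] [0.529 0.01  0.23 ]
156 [ 0.512 -0.009  0.195] [ 0.509 -0.002  0.192] [0.508 0.006 0.194]
158 [ 0.515 -0.009  0.189] [ 0.513 -0.001  0.19 ] [0.511 0.006 0.189]
160 [ 0.516 -0.008  0.183] [ 0.51  -0.002  0.177] [0.512 0.007 0.181]
162 [ 0.516 -0.009  0.173] [ 0.514 -0.001  0.174] [0.512 0.007 0.172]
164 [ 0.415 -0.031  0.023] [ 0.517 -0.     0.169] [0.517 0.008 0.171]
166 [ 0.415 -0.031  0.012] [ 0.517 -0.     0.159] [0.516 0.008 0.161]
168 [ 0.414 -0.031  0.001] [ 0.517 -0.     0.151] [0.517 0.008 0.153]
170 [ 0.42  -0.03  -0.001] [ 0.417 -0.021 -0.003] [ 0.417 -0.011 -0.   ]
172 [ 0.432 -0.027  0.005] [ 0.43  -0.018  0.006] [ 0.423 -0.01  -0.002]
174 [0.557 0.    0.179] [ 0.435 -0.017  0.003] [ 0.433 -0.008  0.002]
176 [0.561 0.001 0.176] [0.559 0.008 0.175] [0.559 0.016 0.178]
178 [0.568 0.003 0.179] [0.566 0.0
[... 431 characters left out ...]

220 [0.508 0.007 0.088] [ 0.509 -0.001  0.089] [ 0.509 -0.009  0.089]
225 [ 0.484  0.009 -0.002] [ 0.485 -0.003 -0.001] [ 0.486 -0.014 -0.   ]
230 [0.516 0.006 0.151] [ 0.48  -0.003 -0.002] [ 0.517 -0.006  0.151]
235 [0.515 0.006 0.157] [ 0.475 -0.003 -0.003] [ 0.516 -0.006  0.159]
240 [0.514 0.005 0.163] [ 0.471 -0.004 -0.001] [ 0.515 -0.006  0.163]
245 [0.513 0.005 0.168] [ 0.465 -0.004 -0.002] [ 0.514 -0.006  0.168]
250 [0.512 0.005 0.173] [ 0.46  -0.004 -0.002] [ 0.513 -0.006  0.173]
255 [0.512 0.005 0.179] [ 0.455 -0.005 -0.002] [ 0.512 -0.006  0.177]
260 [0.51  0.004 0.182] [ 0.451 -0.005 -0.   ] [ 0.511 -0.005  0.182]
265 [0.526 0.004 0.231] [0.526 0.001 0.231] [ 0.526 -0.003  0.231]
```

View pics/s4z.png

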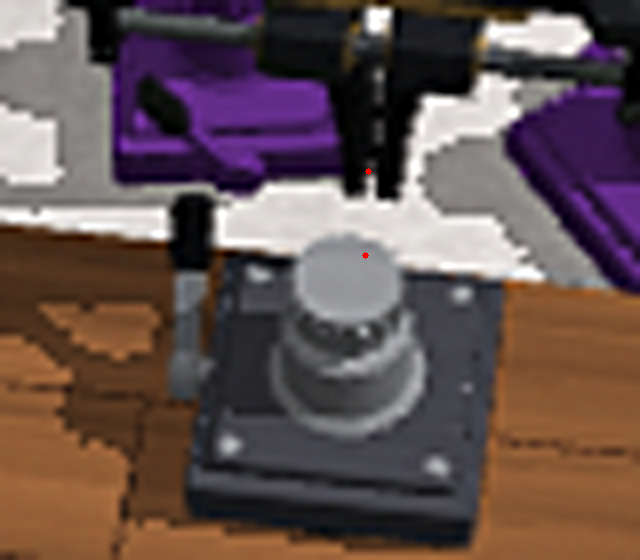

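View pics/w4.png

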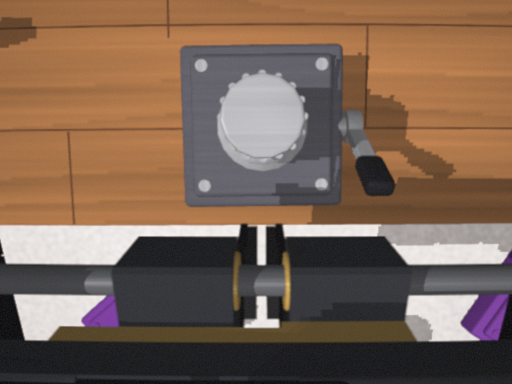

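The shut fingertips also end at z≈0.149 by both scene and wrist depth. So the physical tips sit about 42 mm short of the reported TCP, whatever the opening. I measure the carriage and body profile before lowering.

```bash
python3 - <<'E'
from h import *
s=status.read_state(); R=s['tcp_rot'];p=s['position']
w=vision.capture('wrist'); c=vision.capture('scene')
for nm,cc in (('w',w),('s',c)):
    P=cloud(cc,s); L=(P-p)@R   # tool coords
    m=(abs(L[...,0])<.06)&(abs(L[...,1])<.11)&(L[...,2]<-.02)&(L[...,2]>-.16)
    if nm=='s': m&=np.arange(512)[None,:]>0
    q=L[m]; q=q[P[m][:,0]<.535]
    print(nm,len(q))
    for z in np.arange(-.15,-.02,.01):
        k=q[(abs(q[:,2]-z)<.005)]
        for y0,y1 in((-.11,-.07),(-.07,-.02),(-.02,.02),(.02,.07),(.07,.11)):
            kk=k[(k[:,1]>y0)&(k[:,1]<y1)]
            if len(kk)>3: print(f"z{z:.3f} y[{y0},{y1}] n{len(kk)} x {np.percentile(kk[:,0],5):.3f}..{np.percentile(kk[:,0],95):.3f} y {kk[:,1].min():.3f}..{kk[:,1].max():.3f}")
E
```

```text
w 60336
z-0.150 y[-0.07,-0.02] n4422 x 0.024..0.026 y -0.053..-0.020
z-0.150 y[-0.02,0.02] n5688 x 0.024..0.026 y -0.020..0.020
z-0.150 y[0.02,0.07] n4432 x 0.024..0.026 y 0.020..0.052
z-0.140 y[-0.07,-0.02] n3693 x 0.023..0.026 y -0.056..-0.020
z-0.140 y[-0.02,0.02] n4896 x 0.023..0.026 y -0.020..0.020
z-0.140 y[0.02,0.07] n2975 x 0.023..0.026 y 0.020..0.056
z-0.130 y[-0.07,-0.02] n5947 x 0.023..0.037 y -0.067..-0.020
z-0.130 y[-0.02,0.02] n10519 x 0.023..0.037 y -0.020..0.020
z-0.130 y[0.02,0.07] n6307 x 0.023..0.037 y 0.020..0.066
z-0.120 y[-0.11,-0.07] n136 x 0.003..0.012 y -0.079..-0.076
z-0.120 y[-0.07,-0.02] n2388 x 0.029..0.037 y -0.069..-0.020
z-0.120 y[-0.02,0.02] n2656 x 0.030..0.038 y -0.020..0.020
z-0.120 y[0.02,0.07] n2374 x 0.030..0.037 y 0.020..0.068
z-0.110 y[-0.11,-0.07] n818 x 0.000..0.028 y -0.080..-0.076
z-0.110 y[-0.07,-0.02] n113 x 0.037..0.037 y -0.032..-0.020
z-0.110 y[-0.02,0.02] n353 x 0.006..0.038 y -0.020..0.020
z-0.110 y[0.02,0.07] n134 x 0.037..0.037 y 0.020..0.035
z-0.110 y[0.07,0.11] n384 x -0.001..0.013 y 0.079..0.082
z-0.100 y[-0.02,0.02] n92 x -0.0
[... 1230 characters left out ...]
36 y 0.071..0.085
z-0.120 y[-0.11,-0.07] n15 x 0.032..0.039 y -0.088..-0.072
z-0.120 y[-0.07,-0.02] n27 x 0.031..0.039 y -0.069..-0.020
z-0.120 y[-0.02,0.02] n40 x 0.030..0.040 y -0.020..0.020
z-0.120 y[0.02,0.07] n35 x -0.026..0.038 y 0.020..0.069
z-0.120 y[0.07,0.11] n6 x 0.012..0.036 y 0.074..0.083
z-0.110 y[-0.02,0.02] n4 x 0.004..0.037 y 0.004..0.007
z-0.090 y[-0.02,0.02] n27 x -0.001..0.015 y -0.016..0.013
z-0.080 y[-0.02,0.02] n27 x 0.008..0.015 y -0.013..0.013
z-0.070 y[-0.02,0.02] n25 x 0.008..0.012 y -0.011..0.010
z-0.060 y[-0.02,0.02] n19 x 0.008..0.012 y -0.011..0.007
z-0.050 y[-0.02,0.02] n22 x 0.007..0.014 y -0.010..0.008
z-0.040 y[-0.02,0.02] n8 x -0.002..0.013 y -0.010..0.007
```

Finger front, rails and body all fit the spec if the real tip lies 41 mm behind the reported TCP along tool z. I'll use that offset from here. Next I back off, half open, lower 41 mm and start pushing.

Request:
send_rows:
  moves:
    - [-0.197, 0, -0.035, 0, 0, 0, 0]
    - [0, 0, 0, 0, 0, 0, 0]
    - [0, 0, 0, 0, 0, 0, 0]
    - [-0.142, 0, 0.807, 0, 0, 0, 0]
    - [-0.142, 0, 0.807, 0, 0, 0, 0]
    - [0, 0, 0, 0, 0, 0, 0]
    - [0.197, 0, 0.035, 0, 0, 0, 0]
    - [0.197, 0, 0.035, 0, 0, 0, 0]
    - [0.197, 0, 0.035, 0, 0, 0, 0]
    - [0.197, 0, 0.035, 0, 0, 0, 0]
    - [0.197, 0, 0.035, 0, 0, 0, 0]

```text
time_s: 10.1
position: [0.5323, 0.0034, 0.0657]
tcp_rot: [[0.983, 0.067, 0.168], [0.065, -0.998, 0.013], [0.169, -0.001, -0.986]]
force: [-6.5, 0.0, 4.3]
opening: 0.502
```

```bash
python3 - <<'E'
from h import *
s=status.read_state(); c=vision.capture('scene'); print(s['position'],s['force'])
w=vision.capture('wrist');save(w,'w5.png')
cv2.imwrite('pics/s5.png',cv2.resize(c['img'][100:260,150:350,::-1],None,fx=4,fy=4-.25,interpolation=cv2.INTER_CUBIC))
E
```

```text
[0.53227605 0.00339772 0.06565091] [-6.4548492   0.03136426  4.3191607 ]
```

View pics/s5.png

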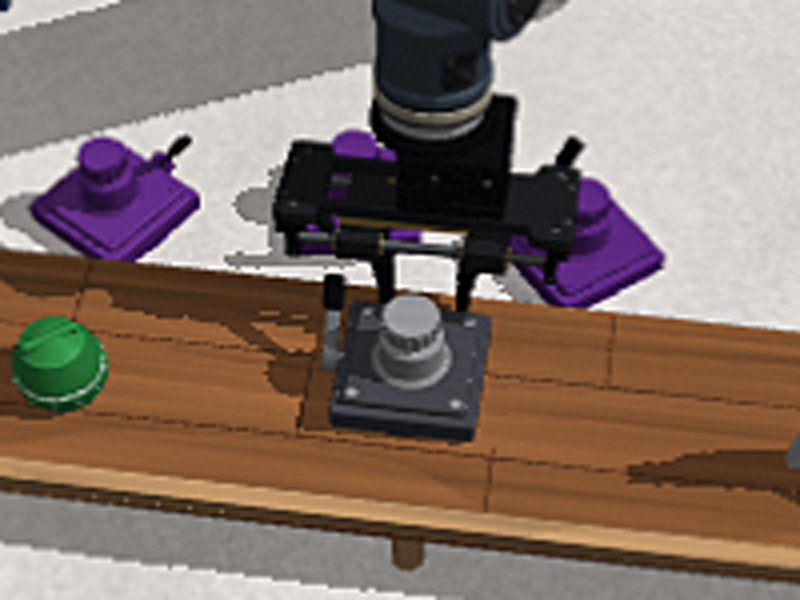

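View pics/w5.png

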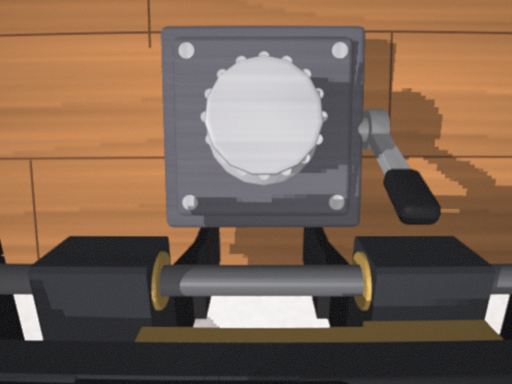

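The crusher slides square on both fingers, at about 6.5 N. I keep pushing.

Request:
send_rows:
  moves:
    - [0.197, 0, 0.035, 0, 0, 0, 0]
    - [0.197, 0, 0.035, 0, 0, 0, 0]
    - [0.197, 0, 0.035, 0, 0, 0, 0]
    - [0.197, 0, 0.035, 0, 0, 0, 0]
    - [0.197, 0, 0.035, 0, 0, 0, 0]
    - [0.197, 0, 0.035, 0, 0, 0, 0]
    - [0.197, 0, 0.035, 0, 0, 0, 0]
    - [0.197, 0, 0.035, 0, 0, 0, 0]
    - [0.197, 0, 0.035, 0, 0, 0, 0]
    - [0.197, 0, 0.035, 0, 0, 0, 0]

```text
time_s: 11.45
position: [0.5828, 0.0064, 0.0655]
tcp_rot: [[0.983, 0.066, 0.169], [0.065, -0.998, 0.012], [0.17, -0.001, -0.985]]
force: [-5.5, -0.7, 4.4]
opening: 0.498
```

```bash
python3 - <<'E'
from h import *
s=status.read_state(); c=vision.capture('scene'); print(s['position'],s['force'])
cv2.imwrite('pics/s6.png',cv2.resize(c['img'][100:260,150:350,::-1],None,fx=4,fy=4-.25,interpolation=cv2.INTER_CUBIC))
E
```

```text
[0.58283013 0.0063858  0.06549723] [-5.48090845 -0.69031579  4.40682291]
```

View pics/s6.png

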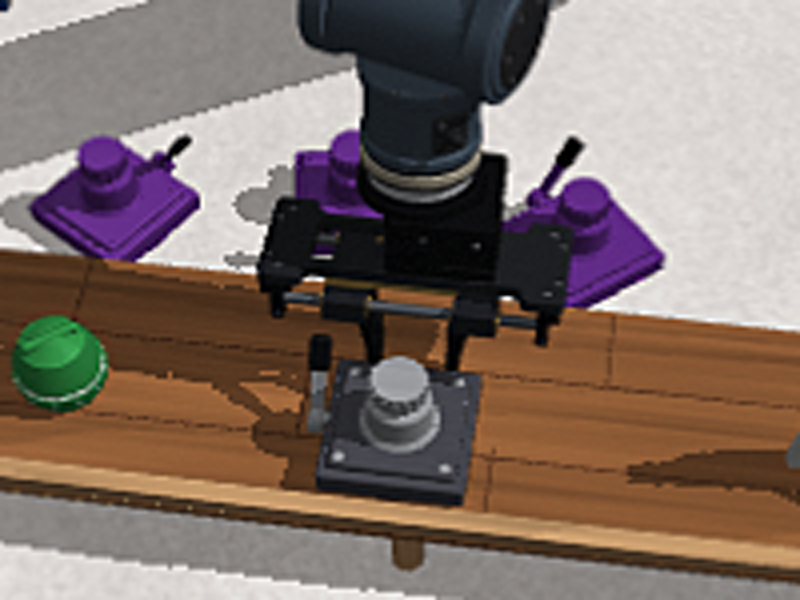

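Request:
send_rows:
  moves:
    - [0.079, 0, 0.014, 0, 0, 0, 0]
    - [0.079, 0, 0.014, 0, 0, 0, 0]
    - [0.079, 0, 0.014, 0, 0, 0, 0]
    - [0.04, 0, 0.007, 0, 0, 0, 0]

```text
time_s: 12.0
position: [0.5896, 0.0067, 0.0654]
tcp_rot: [[0.983, 0.066, 0.169], [0.065, -0.998, 0.012], [0.17, -0.001, -0.986]]
force: [-8.3, -1.5, 5.9]
opening: 0.499
```

Request:
send_rows:
  moves:
    - [0.04, 0, 0.007, 0, 0, 0, 0]
    - [0.04, 0, 0.007, 0, 0, 0, 0]

```text
time_s: 12.25
position: [0.5895, 0.0068, 0.065]
tcp_rot: [[0.984, 0.067, 0.165], [0.066, -0.998, 0.012], [0.166, -0.001, -0.986]]
force: [-11.5, -1.8, 8.4]
opening: 0.502
```

Request:
send_rows:
  moves:
    - [0.04, 0, 0.007, 0, 0, 0, 0]

```text
time_s: 12.38
position: [0.5895, 0.007, 0.0649]
tcp_rot: [[0.984, 0.067, 0.163], [0.066, -0.998, 0.012], [0.164, -0.001, -0.987]]
force: [-13.6, -3.5, 9.2]
opening: 0.503
```

Request:
send_rows:
  moves:
    - [0.05, 0, 0.009, 0, 0, 0, 0]
    - [0.05, 0, 0.009, 0, 0, 0, 0]
    - [0.05, 0, 0.009, 0, 0, 0, 0]
    - [0, 0, 0, 0, 0, 0, 0]

```text
time_s: 12.88
position: [0.5893, 0.0074, 0.0641]
tcp_rot: [[0.985, 0.068, 0.156], [0.067, -0.998, 0.013], [0.156, -0.002, -0.988]]
force: [-18.8, -4.9, 12.7]
opening: 0.5
```

```bash
python3 - <<'E'
from h import *
s=status.read_state(); c=vision.capture('scene'); print(s['position'],s['force'])
w=vision.capture('wrist');save(w,'w7.png')
cv2.imwrite('pics/s7.png',cv2.resize(c['img'][170:250,200:300,::-1],None,fx=7.5,fy=7.5,interpolation=cv2.INTER_CUBIC))
t=vision.capture('top')
cv2.imwrite('pics/t7.png',cv2.resize(t['img'][135:215,210:310,::-1],None,fx=7.5,fy=7.5,interpolation=cv2.INTER_CUBIC))
E
```

```text
[0.58933197 0.00735747 0.06411968] [-18.82768904  -4.86518952  12.67895268]
```

View pics/s7.png

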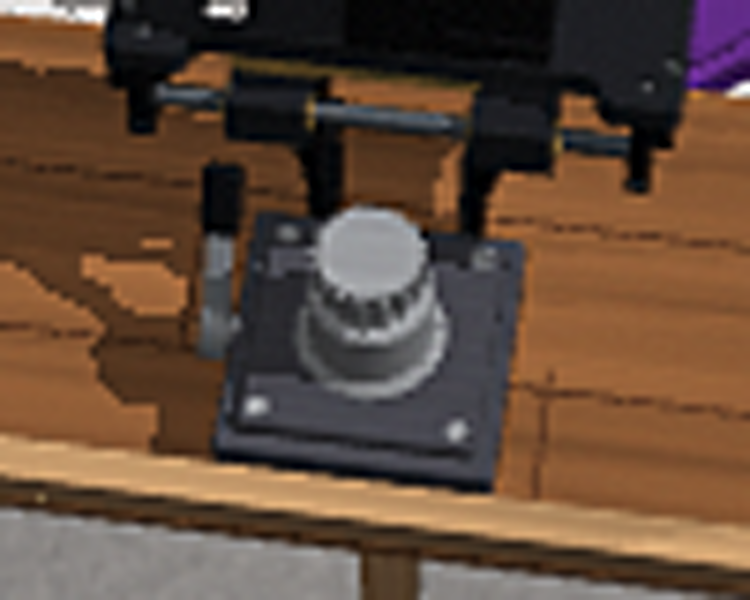

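View pics/w7.png

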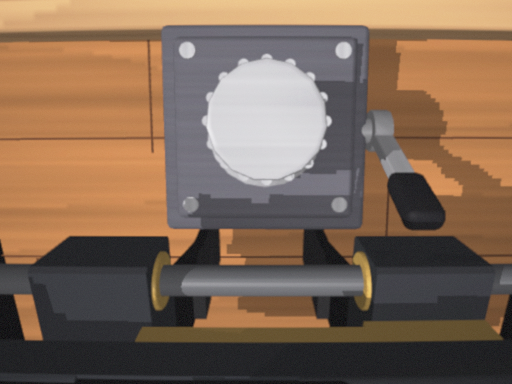

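View pics/t7.png

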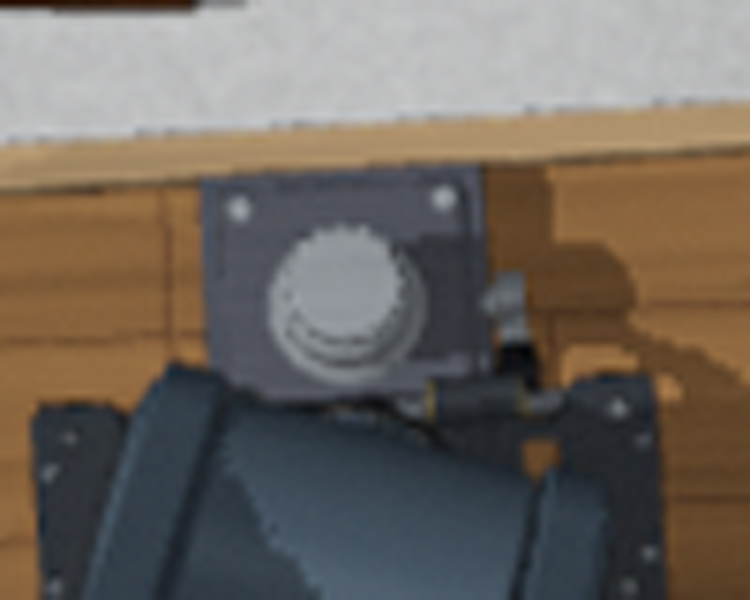

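The foot sits flush along the lip: the top crop shows no gap from (205,178) to (480,165). The lever is still leaning forward and force has built to 19 N with no further travel. I back off, rise, untilt and measure the lever.

Request:
send_rows:
  moves:
    - [-0.197, 0, -0.035, 0, 0, 0, 0]
    - [-0.394, 0, -0.07, 0, 0, 0, 0]
    - [-0.394, 0, -0.07, 0, 0, 0, 0]
    - [-0.6, 0, -0.1, 0, 0, 0, 0]
    - [0.174, 0, -0.985, 0, 0, 0, 1]
    - [0.174, 0, -0.985, 0, 0, 0, 1]
    - [0.174, 0, -0.985, 0, -0.5, 0, 1]
    - [0, 0, 0, 0, -0.5, 0, 1]
    - [0, 1, 0, 0, 0, 0, 1]
    - [0, 1, 0, 0, 0, 0, 1]
    - [0, 0, 0, 0, 0, 0, 1]

```text
time_s: 14.4
position: [0.5628, -0.0471, 0.1407]
tcp_rot: [[0.998, 0.063, 0.002], [0.063, -0.998, -0.0], [0.002, 0.001, -1.0]]
force: [-0.2, 0.4, 0.2]
opening: 0.008
```

```bash
python3 - <<'E'
from h import *
s=status.read_state(); print(s['position'],s['tcp_rot'].round(3),s['force'],s['opening'])
w=vision.capture('wrist');save(w,'w8.png'); P=cloud(w,s)
np.savez('w8.npz',**{k:w[k] for k in w},position=s['position'],tcp_rot=s['tcp_rot'])
for t in ['crusher','lever_axle','lever_tip']:
    for d in models.landmark_of('wrist',t):
        u,v=np.round(d['point']).astype(int); print(t,u,v,round(d['confidence'],2),P[v,u].round(4))
t=vision.capture('top'); save(t,'t8.png')
cv2.imwrite('pics/t8.png',cv2.resize(t['img'][135:215,210:310,::-1],None,fx=7.5,fy=7.5,interpolation=cv2.INTER_CUBIC))
E
```

```text
[ 0.56284235 -0.04709173  0.14069857] [[ 0.998  0.063  0.002]
 [ 0.063 -0.998 -0.   ]
 [ 0.002  0.001 -1.   ]] [-0.19855462  0.36305453  0.20833361] 0.007850824464368085
crusher 190 86 0.81 [ 0.639  -0.0096  0.1744]
crusher 440 298 0.74 [ 0.4389 -0.2488  0.0302]
crusher 134 302 0.7 [ 0.5895 -0.0165  0.2729]
crusher 280 324 0.67 [ 0.5857 -0.0512  0.273 ]
lever_axle 270 82 0.86 [nan nan nan]
lever_axle 271 294 0.76 [ 0.5894 -0.049   0.2662]
lever_tip 266 140 0.95 [ 0.6142 -0.0476  0.1637]
```

View pics/w8.png

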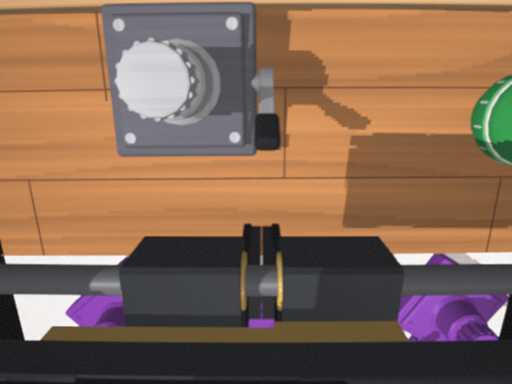

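View pics/t8.png

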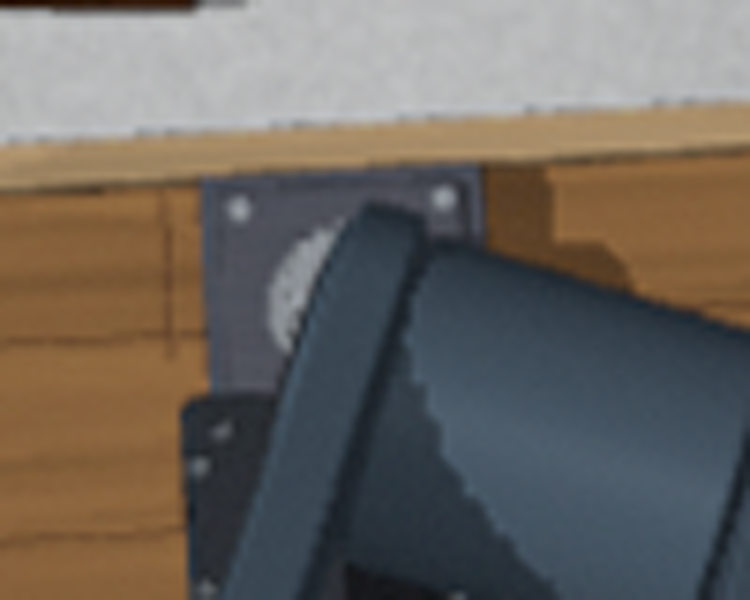

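Request:
send_rows:
  moves:
    - [0, 0.16, 0.68, 0, 0, 0, 1]
    - [0, 0, 0.68, 0, 0, 0, 1]
    - [0.4, 0, 0, 0, 0, 0, 1]
    - [0.4, 0, 0, 0, 0, 0, 1]
    - [0.2, 0, 0, 0, 0, 0, 1]
    - [0.2, 0, 0, 0, 0, 0, 1]
    - [0.2, 0, 0, 0, 0, 0, 1]
    - [0.2, 0, 0, 0, 0, 0, 1]
    - [0, 0, 0, 0, 0, 0, 1]

```text
time_s: 15.78
position: [0.601, -0.0466, 0.1064]
tcp_rot: [[0.998, 0.066, -0.002], [0.066, -0.998, 0.001], [-0.002, -0.001, -1.0]]
force: [-3.8, 0.9, 3.2]
opening: 0.004
```

```bash
python3 - <<'E'
from h import *
s=status.read_state(); print(s['position'],s['force'],s['opening'])
w=vision.capture('wrist');save(w,'w9.png')
c=vision.capture('scene')
cv2.imwrite('pics/s9.png',cv2.resize(c['img'][170:250,190:290,::-1],None,fx=7.5,fy=7.5,interpolation=cv2.INTER_CUBIC))
E
```

```text
[ 0.60102801 -0.04661592  0.1064025 ] [-3.80185539  0.91034644  3.16464787] 0.0041084284015040105
```

View pics/w9.png

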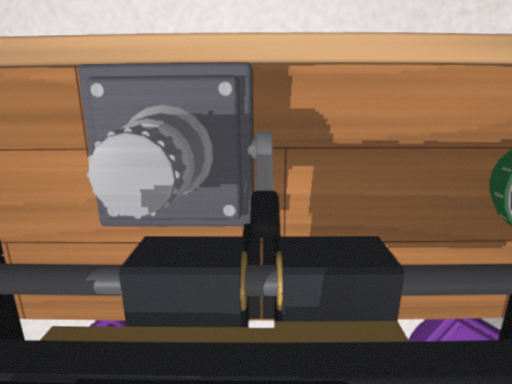

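View pics/s9.png

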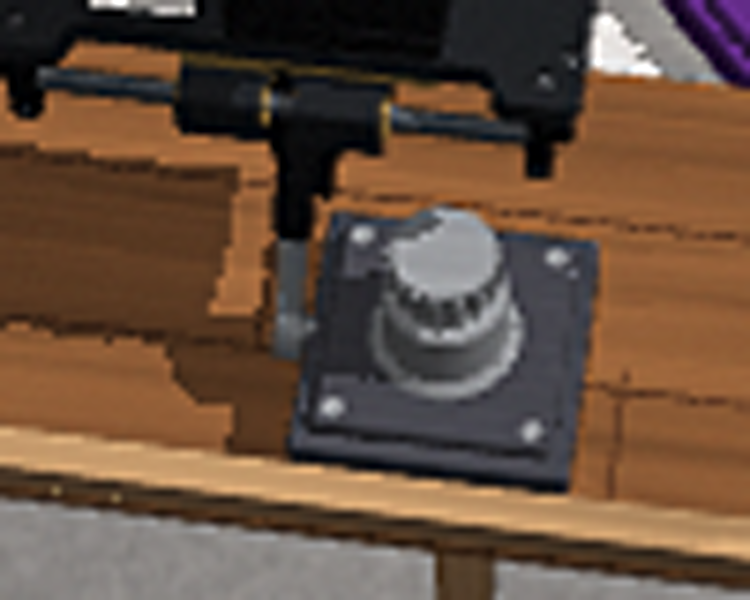

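The fingers press squarely on the sleeve (3.8 N). I continue over centre.

Request:
send_rows:
  moves:
    - [0.2, 0, 0, 0, 0, 0, 1]
    - [0.2, 0, 0, 0, 0, 0, 1]
    - [0.2, 0, 0, 0, 0, 0, 1]
    - [0.2, 0, 0, 0, 0, 0, 1]

```text
time_s: 16.38
position: [0.6232, -0.046, 0.1064]
tcp_rot: [[0.998, 0.066, 0.002], [0.066, -0.998, -0.0], [0.002, 0.001, -1.0]]
force: [-0.7, -0.2, 0.6]
opening: 0.003
```

Request:
send_rows:
  moves:
    - [0.2, 0, 0, 0, 0, 0, 1]
    - [0.2, 0, 0, 0, 0, 0, 1]
    - [0.2, 0, 0, 0, 0, 0, 1]
    - [0, 0, 0, 0, 0, 0, 1]

```text
time_s: 16.88
position: [0.6375, -0.0447, 0.1064]
tcp_rot: [[0.998, 0.066, 0.001], [0.066, -0.998, -0.0], [0.001, 0.0, -1.0]]
force: [0.3, -0.4, -1.0]
opening: 0.006
```

```bash
python3 - <<'E'
from h import *
s=status.read_state(); print(s['position'],s['force'],s['opening'])
w=vision.capture('wrist');save(w,'w10.png')
c=vision.capture('scene')
cv2.imwrite('pics/s10.png',cv2.resize(c['img'][170:250,190:290,::-1],None,fx=7.5,fy=7.5,interpolation=cv2.INTER_CUBIC))
E
```

```text
[ 0.63754836 -0.04474212  0.10642767] [ 0.25799037 -0.43791422 -1.0130408 ] 0.005613003986732146
```

View pics/w10.png

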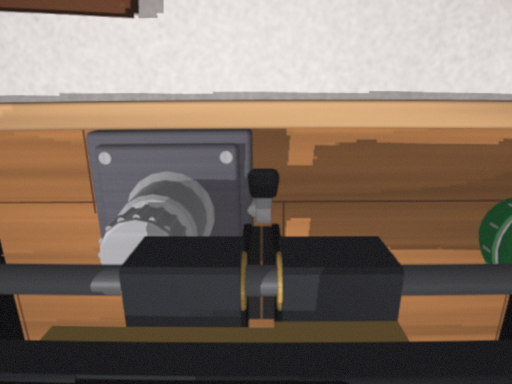

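View pics/s10.png

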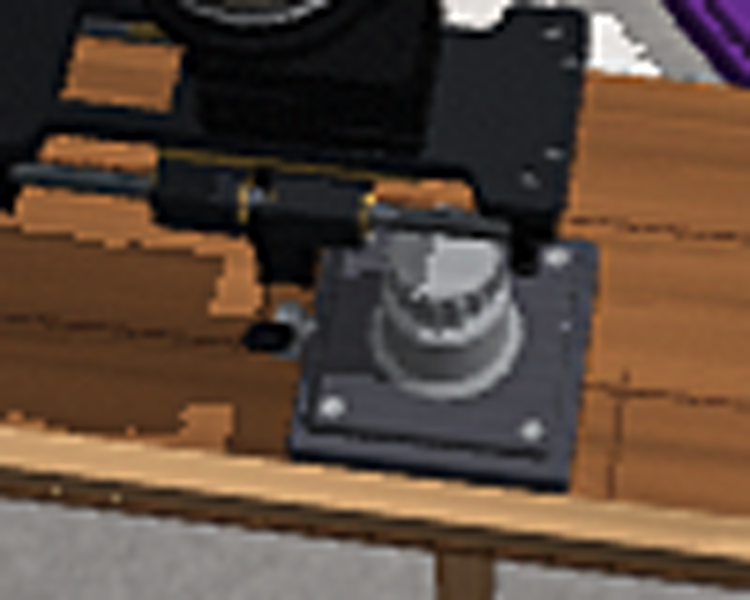

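The lever has snapped over to the back; its sleeve is at (263,182) in the wrist view. I withdraw straight back, then up.

Request:
send_rows:
  moves:
    - [-0.5, 0, 0, 0, 0, 0, 1]
    - [-0.8, 0, 0, 0, 0, 0, 1]
    - [-1, 0, 0, 0, 0, 0, 1]
    - [0, 0, -1, 0, 0, 0, 1]
    - [0, 0, -1, 0, 0, 0, 1]
    - [0, 0, -1, 0, 0, 0, 1]
    - [0, 0, -1, 0, 0, 0, 1]
    - [-1, 0, 0, 0, 0, 0, 1]
    - [-1, 0, 0, 0, 0, 0, 1]
    - [-1, 0, 0, 0, 0, 0, 1]
    - [0, 0, 0, 0, 0, 0, 1]

```text
time_s: 18.35
position: [0.502, -0.053, 0.2064]
tcp_rot: [[0.998, 0.065, -0.002], [0.065, -0.998, 0.001], [-0.002, -0.001, -1.0]]
force: [0.5, 0.2, 0.5]
opening: 0.0
```

```bash
python3 - <<'E'
from h import *
s=status.read_state(); print(s['position'],s['force'],s['time_s'])
c=vision.capture('scene'); save(c,'s11f.png')
cv2.imwrite('pics/s11.png',cv2.resize(c['img'][150:250,100:300,::-1],None,fx=4,fy=4,interpolation=cv2.INTER_CUBIC))
t=vision.capture('top'); P=cloud(t)
cv2.imwrite('pics/t11.png',cv2.resize(t['img'][135:215,210:310,::-1],None,fx=7.5,fy=7.5,interpolation=cv2.INTER_CUBIC))
print(atz(t,[(237.3,158.5),(274,157)],.116))
for d in models.landmark_of('top','lever_tip'): 
    u,v=np.round(d['point']).astype(int); print(u,v,d['confidence'],P[v,u])
print('timer',P[180,349],'jar',P[171,391],'th',P[184,125])
E
```

```text
[ 0.50197604 -0.05295714  0.20641494] [0.47695622 0.17723868 0.501164  ] 18.35
[[ 0.68501706  0.05602971  0.116     ]
 [ 0.68982442 -0.0360352   0.116     ]]
343 278 0.62 [ 0.38861907 -0.21444855  0.07445487]
297 259 0.61 [ 0.43494537 -0.09780711  0.0726307 ]
276 156 0.5 [ 0.69557224 -0.04144034  0.09834149]
261 120 0.48 [ 0.80854826 -0.00115696  0.02388182]
timer [ 0.62879243 -0.21632784  0.15560476] jar [ 0.64785468 -0.31038537  0.1826352 ] th [0.60817822 0.3092737  0.20041126]
```

View pics/s11.png

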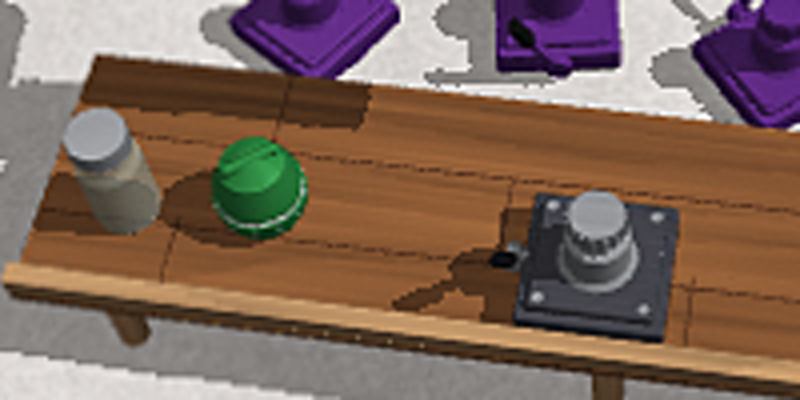

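View pics/t11.png

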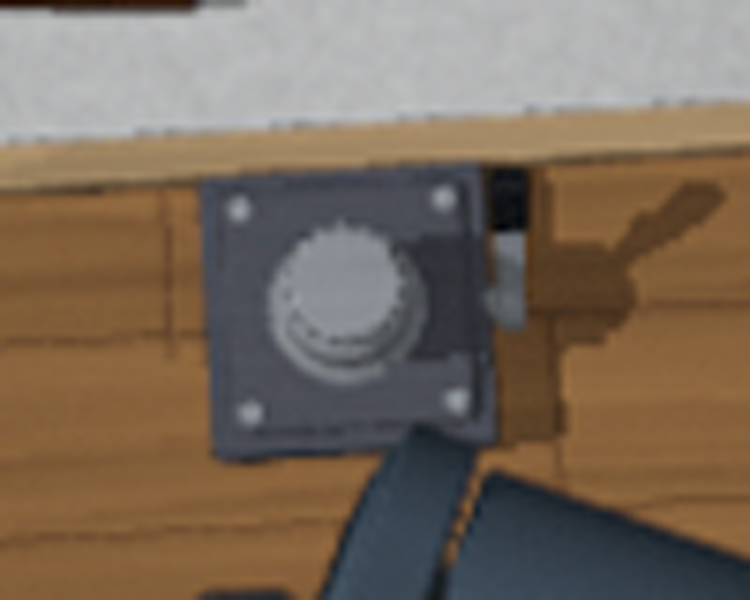

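```bash
python3 - <<'E'
from h import *
t=vision.capture('top'); P=cloud(t)
for u,v in [(277,160),(278,161),(278,163),(278,176),(278,172)]: print(u,v,P[v,u].round(4))
# cap centre pixels comparision
L=P[150:225,225:285].reshape(-1,3); k=L[(L[:,2]>.170)&(L[:,2]<.185)&(L[:,0]>.6)]; print('cap',k.mean(0),len(k))
E
```

```text
277 160 [ 0.6742 -0.0424  0.1639]
278 161 [ 0.6725 -0.0449  0.1596]
278 163 [ 0.6683 -0.0451  0.1554]
278 176 [ 0.6421 -0.0465  0.1139]
278 172 [ 0.651  -0.0462  0.1223]
cap [0.64240604 0.00825415 0.17501309] 187
```

Depth puts the lever tip about 31 mm behind the axle at z≈0.164, which matches the 31.5° locked stop. From the cap centre, the back face comes out at x≈0.690, the same as the lip. Timer, jar and thermometer read within 1 mm of their start in x and y.

```bash
python3 -c "
from h import *
print(bot.hand_in()); print(status.read_state()['time_s'])"
```

```text
the job is handed in; nothing more can be done
None
the job is handed in; nothing more can be done
```

I pushed the crusher straight back with two half-open fingers until its foot stopped against the lip. I then flipped the lever over centre with the shut fingers, withdrew the arm clear of everything and handed the job in. The last arm move ended at about 18.4 s of the 56 s allowed, and the hand-in gave no verdict.

**Last checks:**
- **Foot against the lip:** the top view shows the back edge flush along the lip. The foot stopped advancing while the push force rose to 19 N. From the cap centre, the back face works out at x ≈ 0.690 m, level with the lip. Measuring the two foot corners directly put them 2–3 mm short of it, which is about the measuring error and inside the 5 mm limit.
- **Lever locked:** the tip sits about 31 mm behind the axle at z ≈ 0.164 m, which matches the 31.5° stop.
- **Other objects:** the timer, jar and thermometer read within 1 mm of their starting positions in x and y. I compared one depth point on each.

**Disagreement found:** the real fingertips were about 41 mm short of the reported TCP along the tool. Scene and wrist depth agreed on this. My first approach passed above the foot without touching it, and I corrected for the offset in every move after that.

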